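# Press a filter cartridge home with a ratchet press and release the ram

### The job

Pump the trigger of the bench ratchet press with full strokes until its ram has pushed the white filter cartridge fully home, its flange flush on the socket block, and seat it firmly: press the trigger until it pushes back with about 15 N before reaching the end of its stroke, hold that a moment, and press no harder, or the cartridge cracks. Then let the trigger up and press the release pad fully down so that the ram springs all the way back, leaving the cartridge seated. Work only through the trigger and the release, without hammering them, and leave the dispenser, timer and pen where they are.

Things in the scene. Friction and masses are not known exactly. Their poses are not given: they have to be found in the camera images.
- press: bench ratchet press, fixed: steel plate 90 x 276 x 10 mm with two grey cheeks. Origin on its underside below the trigger's pivot; z up; y along the press: the ram moves to +y (to the aluminium socket block), the trigger sticks out to -y. The plate reaches from y = -96 to +180 mm. Its +y end points to the robot's left (yaw within 0.28 rad of 0).
- trigger_pivot (a point): hinge of the trigger, 100 mm above the bench, between the cheeks' tops. The trigger turns 0.32 rad to a hard stop; a spring lifts it. Each press to the stop draws the ram on by one 6 mm tooth. A stroke under about 24 mm of pad travel may miss the tooth and is then lost as the trigger rises. The trigger must come right up before the next stroke.
- trigger_pad (a point): centre of the top of the black trigger pad (32 mm across, 40 mm along y), at rest 117 mm above the bench, 80 mm to -y of the pivot. Pressed down it goes 26 mm to the stop, under 2 mm sideways. Force: 1 N for the first 9 mm, 6 N while the ram runs free, 9 N while the cartridge slides, then 3 N more per mm once it is home (15 N is right, 19 N cracks it). Over 45 N is abuse.
- release_pad (a point): centre of the top of the black release pad (30 mm across, 24 mm along y), above the ram, at rest 75 mm above the bench, 79 mm to +y of the press's origin. Pressed down 10 mm (moving 3 mm to +y), against 2 to 8 N, to a hard stop it lifts the holding pawl; keep it down half a second while the ram springs back. The trigger must be up and untouched meanwhile.
- ram: steel toothed bar 16 mm wide, 166 mm long, its top teeth held by the ratchet; a light spring of 2 to 3 N draws it back. Origin: that of the press when fully back, so its y in the press frame is the ram's travel, 0 to 42 mm. Do not push or touch it directly.
- ram_face (a point): centre of the front of the ram's black rubber pad (22 mm disc on a cushion that gives 1 mm per 15 N), 52 mm above the bench, 92 mm to +y of the ram's origin
- cartridge: white plastic filter cartridge in the ram's line, started in the socket's bore: 32 mm flange, 22 mm barrel to +y, 18 mm button whose end lies 14 mm to -y of the origin. Origin: centre of the flange face that seats on the socket; y as the press. 9 to 16 mm from home at first, 6 N friction. Well seated once the ram has pushed it, home, with over 12 N; cracks at 32 N. Do not touch it.
- socket_face (a point): centre of the bore in the front face of the aluminium socket block (48 mm wide, 58 mm high); axes as the press. The cartridge is home when its flange lies on this face. The block is fixed somewhere within 12 mm along the press, so the ram's travel to home is 21 to 33 mm.
- dispenser: drop dispenser with a cone nose, 46 x 48 x 98 mm, standing behind the press; bystander, origin under its centre
- timer: white bench timer 62 x 68 x 20 mm, lying behind the press; bystander, origin under its centre
- pen: pen 148 mm long, 11 mm thick, lying in front of the press; bystander, origin under its centre

How it is judged:
By the outcome, as a careful person would: the job done as asked, in the order asked, and still so for the second after the job is handed in, with the robot touching nothing.
It also fails if it takes over 58 s, if anything falls off the work surface, if the arm or the gripper's body presses on something with over 40 N, if the wrist force passes 120 N, or if a joint passes its speed limit or range.

### The arm

A 7-joint arm with a two-finger parallel gripper is mounted at the origin on a cart in front of the work surface, level with it; the furniture and walls round the work are solid. World frame = base frame: x ahead of the robot, y to its left, z up, the work surface at z = 0. Lengths are in m, angles in rad, forces in N, time in s.
With the tool pointing down it reaches from about 0.425 to 0.875 m from the base axis. Payload 9.9 kg.
Tool frame: the origin (TCP) lies on the centre line of the jaws, within the pads' length; the fingertips stand 8 mm ahead of it and the grasp point (between the pads) lies 11 mm behind it; z points along the fingers, y is the line along which they close (so a half turn about z gives the same grasp; the last joint's range is limited). The gripper opens to 85 mm and grips with 20 to 120 N. Pads are 22 mm wide; open, the fingers measure 114 mm over their backs; the gripper's body (76 mm by 85 mm) begins 54 mm behind the grasp point. The pads swing forward as they close: fully open they stand 13 mm farther back than shut.
Start: joints at [-1.294, 0.576, 0.025, 1.437, -0.015, 1.129, -0.057], TCP at [0.238, 0.632, 0.239] pointing down, gripper open.
Joint ranges: [-2.76, 2.76], [-0.34, 2.15], [-1.52, 1.57], [0.19, 2.46], [-1.09, 4.23], [0.17, 1.99], [-2.82, 2.82]. Speed limits (rad/s): [2.22, 2.22, 3.01, 3.01, 3.14, 3.14, 3.14].

### API

Orientations are given as a rotation vector (axis times angle).
In Python, from plant import get_state, grab_frame, job_done gives the robot as it stands.
- The arm moves only by the shell command python3 -m crank 'ROWS' [FORCE]. ROWS is JSON, a list of rows, each a list of 7 numbers: the shift along the tool's x, y, z in m, then the turn, a rotation vector about the tool's x, y, z in rad, then the opening, from 0 (shut) to 1 (fully open). A call has 1 to 8 rows; each row shifts and turns the commanded pose from where the row before left it, along the tool's axes as they then stand; what a row does not reach is not made up. A row lasts 1/8 s, in which the tool goes at most 62.5 mm and 10.7 degrees, less where a joint would pass 70% of its speed; a pose out of reach is approached as far as the arm can. A call is refused whole if a number of a shift passes 0.0625 or a number of a turn 0.188, either way. A call with a gripper value outside its range is refused whole. The fingers move at their own pace and stop on an object; FORCE is the grip in N (left out, the last holds). Time passes only in rows, so rows that do not move let the fingers close. It gives the time, the measured TCP pose, the force, the opening and the grip force at its end, in the units of the state.
- get_state(): the state, without advancing time (a new reading comes with each control period).
- grab_frame(name): name is "scene" or "top"; returns a dict with "pixels" (384x512x3 uint8, red, green, blue), "camera_matrix" (3x3 intrinsics, pixels), "pose" (4x4, takes a point from camera to world coordinates). Camera axes: x right, y up, looking along -z (the intrinsics and any distortion apply to the point x, -y, -z); pixel columns grow to the right and rows downward; lengths in m; the calibration is good to about 2 mm. A picture is of the moment at which its call begins. There is no depth.
- job_done(): hands the job in; it is judged then, once.
The state is a dict: "t": time; "qpos": joint angles; "qvel": joint speeds; "tau": joint torques, N m; "tcp_pos": TCP position; "ee_rot": TCP orientation; "contact_force": force on the tool from outside, world axes, zero at the start; "ft_torque": the same for the moment, N m; "grip_width": finger opening in m; "gripper_force": force on a finger pad.
Only numpy, scipy, OpenCV 4.12 (cv2) and the standard library are available. Lean on these libraries where they do the work, as an engineer would, in place of code of your own. Each camera call takes 0.05 s, during which the arm holds its last target. There are 200 camera calls.

## Working session

There is one attempt and no reset: what is moved stays moved. The work goes in short steps, Python scripts to look and compute and a shell command to move; the robot and the scene stay as the last step left them, time stands still between calls to the robot, and variables do not carry over. Pictures are saved under pics/ and viewed, at most 10 in all, crops included, and the job is handed in when it is done.

```bash
mkdir -p pics; ls
python3 - <<'E'
from plant import *
import cv2
s=get_state(); print({k:(v if not hasattr(v,'round') else v) for k,v in s.items()})
for n in("scene","top"):
    f=grab_frame(n); cv2.imwrite(f'pics/{n}0.png',f["pixels"][:,:,::-1]); print(n,f["camera_matrix"],f["pose"],[k for k in f])
E
```

```text
pics
{'t': 0.0, 'qpos': array([-1.29383017,  0.57653307,  0.02483311,  1.43790866, -0.0150255 ,
        1.12897332, -0.05646381]), 'qvel': array([ 5.62556394e-04,  3.60747584e-04,  2.10691916e-05, -1.61235341e-04,
       -1.67110952e-04, -4.44233501e-04, -4.10535721e-04]), 'tau': array([ 3.37136407e-04, -7.65735412e+01,  2.25093171e+00, -2.85963571e+01,
        1.54605077e-02,  1.27268155e-02, -1.08445408e-05]), 'tcp_pos': array([0.2380966 , 0.63115134, 0.2384415 ]), 'ee_rot': array([-5.63473128e-01, -3.09040452e+00,  2.54600324e-03]), 'contact_force': array([-0.24956397,  0.28145063, -0.34391815]), 'ft_torque': array([ 0.03913829, -0.0054822 ,  0.02605178]), 'gripper_force': 0.0, 'grip_width': 0.08545537832604119}
scene [[399.78723891   0.         254.34655108]
 [  0.         399.78723891 185.51280663]
 [  0.           0.           1.        ]] [[ 9.23221181e-01  3.27424345e-01 -2.01136642e-01  4.22843078e-01]
 [-3.84268813e-01  7.86157868e-01 -4.84038518e-01 -6.75661362e-01]
 [-3.60841235e-04  5.24165151e-01  8.51616560e-01  8.21357425e-01]
 [ 0.00000000e+00  0.00000000e+00  0.00000000e+00  1.00000000e+00]] ['pixels', 'camera_matrix', 'pose']
top [[350.73370561   0.         247.63474463]
 [  0.         350.73370561 193.82147959]
 [  0.           0.           1.        ]] [[ 0.01633138  0.98711084 -0.15920264  0.4575077 ]
 [-0.99982936  0.01749728  0.00592424 -0.26434665]
 [ 0.00863349  0.15907872  0.98722815  0.93005406]
 [ 0.          0.          0.          1.        ]] ['pixels', 'camera_matrix', 'pose']
```

View pics/scene0.png

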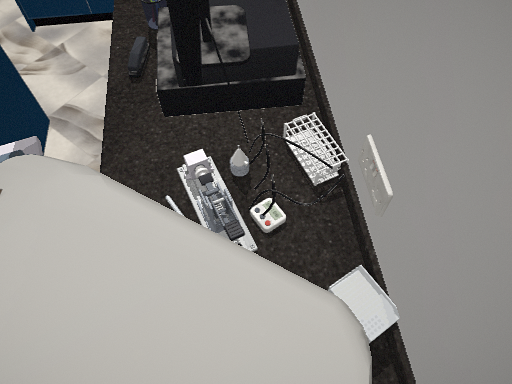

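View pics/top0.png

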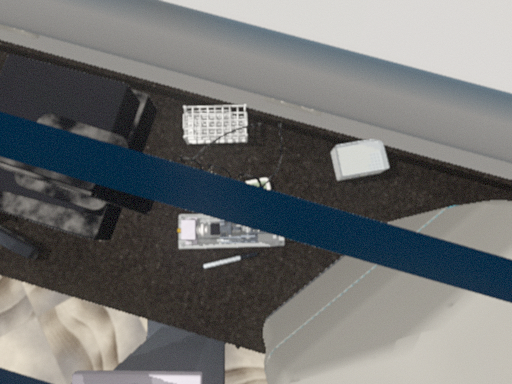

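The scene view shows the press from the socket end (195,158) to about (250,245), with the trigger pad near (235,230). In the top view a blue bar hides part of it. I'll enlarge both.

Run:
```python
import cv2
a=cv2.imread('pics/scene0.png')[140:260,150:290]; b=cv2.imread('pics/top0.png')[165:280,165:305]
cv2.imwrite('pics/sc.png',cv2.resize(a,None,fx=5,fy=5,interpolation=cv2.INTER_CUBIC)); cv2.imwrite('pics/tc.png',cv2.resize(b,None,fx=5,fy=5,interpolation=cv2.INTER_CUBIC))
```

```text
(no output)
```

View pics/sc.png

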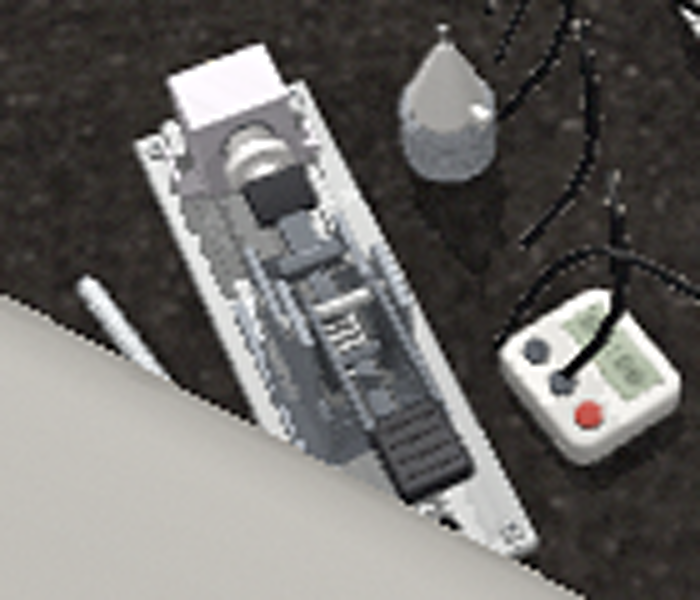

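View pics/tc.png

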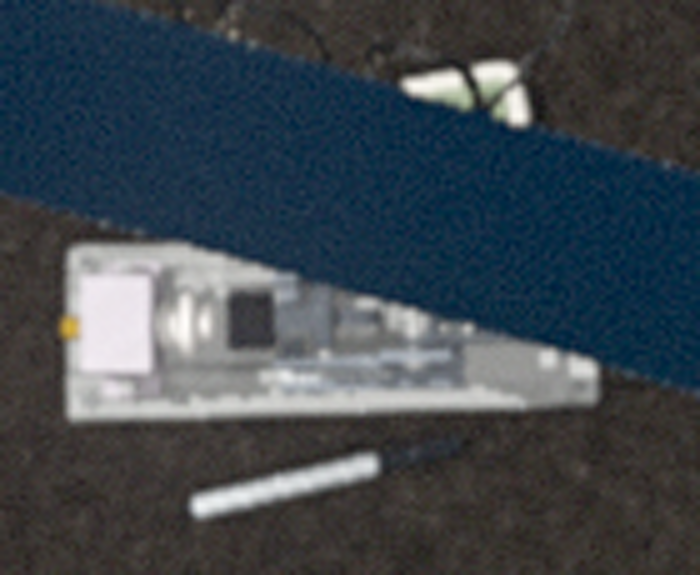

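Scene crop:
- Plate corners at crop (135,145), (300,82) and (537,545).
- Trigger pad centre at about (424,447).
- Release pad centre at about (281,193).

Top crop:
- Plate corners at (68,245), (68,418) and (600,402).
- Release pad centre at about (252,319).

I'll fit the press pose from these and triangulate the release pad.

```bash
cat > h.py <<'E'
import numpy as np, cv2
from scipy.spatial.transform import Rotation as R
from plant import *
def proj(f,P):
    K,T=f["camera_matrix"],f["pose"]; p=(np.atleast_2d(P)-T[:3,3])@T[:3,:3]; p=p*[1,-1,-1]; p=p@K.T; return p[:,:2]/p[:,2:]
E
python3 - <<'E'
from h import *
from scipy.optimize import least_squares
S=grab_frame("scene");T=grab_frame("top")
c=lambda u,o:(np.array(u)+.5)/5-.5+o
sp=c([(135,145),(300,82),(537,545),(424,447),(281,193)],[150,140]); tp=c([(68,245),(68,418),(600,402),(252,319)],[165,165])
# press frame: x right? yaw 0 -> press x = world x ; far = +x
cor={'A':(-.045,.18,.01),'B':(.045,.18,.01),'C':(.045,-.096,.01),'D':(-.045,-.096,.01)}
sP=np.array([cor['A'],cor['B'],cor['C'],(0,-.08,.117),(0,.079,.075)])
tP=np.array([cor['B'],cor['A'],cor['D'],(0,.079,.075)])
def W(P,v): return R.from_euler('z',v[2]).apply(P)+[v[0],v[1],0]
f=lambda v:np.r_[(proj(S,W(sP,v))-sp).ravel(),(proj(T,W(tP,v))-tp).ravel()]
r=least_squares(f,[.6,-.1,0]); print(r.x); print(f(r.x).reshape(-1,2).round(1))
print('trig',W([[0,-.08,.117]],r.x),'rel',W([[0,.079,.075]],r.x))
g=lambda p:np.r_[proj(S,p)[0]-sp[4],proj(T,p)[0]-tp[3]]
q=least_squares(g,[.5,0,.07]);print('rel tri',q.x,q.fun.round(1))
s=get_state();print(R.from_rotvec(s['ee_rot']).as_matrix().round(3))
E
```

```text
[ 0.51126119 -0.27134606  0.04523018]
[[-0.1 -1. ]
 [ 1.  -1.1]
 [ 1.1 -0.5]
 [-0.4 -0.2]
 [ 0.3 -0.1]
 [ 0.4  0.7]
 [ 0.4  0.8]
 [ 0.5  0.9]
 [ 0.3  0.5]]
trig [[ 0.51487837 -0.35126424  0.117     ]] rel [[ 0.50768922 -0.19242685  0.075     ]]
rel tri [ 0.50807626 -0.19137775  0.07321408] [ 0.4 -0.1 -0.   0.4]
[[-0.936  0.353 -0.   ]
 [ 0.353  0.936 -0.001]
 [-0.    -0.001 -1.   ]]
```

```bash
cat >> h.py <<'E'
def ground(f,u,z=0):
    K,T=f["camera_matrix"],f["pose"]; d=T[:3,:3]@(np.linalg.inv(K)@[*u,1]*[1,-1,-1]); return T[:3,3]+d*(z-T[2,3])/d[2]
E
python3 - <<'E'
from h import *
S=grab_frame("scene");T=grab_frame("top")
for u in [(160,112),(305,103),(158,78),(285,118),(102,175)]: print('S',u,ground(S,u).round(3),ground(S,u,.15).round(3))
for u in [(100,238),(135,205),(10,215),(200,380),(270,340)]: print('T',u,ground(T,u).round(3),ground(T,u,.15).round(3))
for p in [(0,0,0),(0,0,.3),(.238,.631,.3)]: print(p,proj(S,p),proj(T,p))
E
```

```text
S (160, 112) [0.47  0.107 0.   ] [ 0.461 -0.036  0.15 ]
S (305, 103) [ 0.849 -0.015  0.   ] [ 0.771 -0.136  0.15 ]
S (158, 78) [ 0.5    0.235 -0.   ] [0.486 0.069 0.15 ]
S (285, 118) [ 0.775 -0.044  0.   ] [ 0.711 -0.159  0.15 ]
S (102, 175) [ 0.284 -0.037  0.   ] [ 0.309 -0.154  0.15 ]
T (100, 238) [0.483 0.115 0.   ] [0.479 0.054 0.15 ]
T (135, 205) [0.572 0.03  0.   ] [ 0.554 -0.018  0.15 ]
T (10, 215) [0.54  0.358 0.   ] [0.526 0.257 0.15 ]
T (200, 380) [ 0.139 -0.16   0.   ] [ 0.191 -0.177  0.15 ]
T (270, 340) [ 0.236 -0.332  0.   ] [ 0.271 -0.321  0.15 ]
(0, 0, 0) [[-21.54772762 201.56392455]] [[131.32822775 441.12085876]]
(0, 0, 0.3) [[-124.36228554  115.89905774]] [[ 70.08348702 544.30477908]]
(0.238, 0.631, 0.3) [[ -4.37348991 -81.23552959]] [[-297.50699834  375.43555376]]
```

Run:
```python
from h import *
S=grab_frame("scene");T=grab_frame("top")
# epipolar: rays of T grey-edge pixels, projected in S for various z
for u in [(265,330),(270,372),(340,272),(440,212),(500,202)]:
    print(u,[(z,*ground(T,u,z)[:2].round(2),*proj(S,ground(T,u,z))[0].round(0)) for z in (0,.2,.4,.5,.6,.7)])
u=(350,250)
for u in [(60,30),(200,165),(300,200),(420,245)]:
    print('blue',u,[(z,*ground(T,u,z)[:2].round(2),*proj(S,ground(T,u,z))[0].round(0)) for z in (.3,.5,.6,.7)])
```

```text
(265, 330) [(0, np.float64(0.26), np.float64(-0.32), np.float64(117.0), np.float64(283.0)), (0.2, np.float64(0.3), np.float64(-0.31), np.float64(106.0), np.float64(230.0)), (0.4, np.float64(0.34), np.float64(-0.3), np.float64(89.0), np.float64(146.0)), (0.5, np.float64(0.37), np.float64(-0.29), np.float64(76.0), np.float64(82.0)), (0.6, np.float64(0.39), np.float64(-0.28), np.float64(57.0), np.float64(-9.0)), (0.7, np.float64(0.41), np.float64(-0.28), np.float64(28.0), np.float64(-148.0))]
(270, 372) [(0, np.float64(0.16), np.float64(-0.33), np.float64(70.0), np.float64(307.0)), (0.2, np.float64(0.22), np.float64(-0.32), np.float64(61.0), np.float64(252.0)), (0.4, np.float64(0.29), np.float64(-0.3), np.float64(46.0), np.float64(164.0)), (0.5, np.float64(0.32), np.float64(-0.3), np.float64(34.0), np.float64(97.0)), (0.6, np.float64(0.35), np.float64(-0.29), np.float64(18.0), np.float64(3.0)), (0.7, np.float64(0.38), np.float64(-0.28), np.float64(-7.0), np.float64(-141.0))]
(340, 272) [(0, np.float64(0.41), np.float64(-0.51), np.float64(214.0), np.float64(345.0)), (0.2, np.float64(0.42
[... 2063 characters left out ...]
4(-188.0))]
blue (300, 200) [(0.3, np.float64(0.55), np.float64(-0.36), np.float64(252.0), np.float64(177.0)), (0.5, np.float64(0.52), np.float64(-0.33), np.float64(218.0), np.float64(69.0)), (0.6, np.float64(0.51), np.float64(-0.32), np.float64(189.0), np.float64(-19.0)), (0.7, np.float64(0.49), np.float64(-0.3), np.float64(146.0), np.float64(-154.0))]
blue (420, 245) [(0.3, np.float64(0.47), np.float64(-0.58), np.float64(261.0), np.float64(329.0)), (0.5, np.float64(0.47), np.float64(-0.48), np.float64(218.0), np.float64(184.0)), (0.6, np.float64(0.47), np.float64(-0.43), np.float64(184.0), np.float64(69.0)), (0.7, np.float64(0.46), np.float64(-0.38), np.float64(133.0), np.float64(-101.0))]
```

Press pose found: x 0.511, y -0.271, yaw 0.045. That puts the trigger pad at (0.515, -0.351) and the release pad at (0.508, -0.192). I'll shut the gripper, pull in to clear the black machine, then swing round.

```bash
python3 -m crank '[[0,-0.047,-0.006,0,0,0,0],[0,-0.047,-0.006,0,0,0,0],[0,-0.047,-0.006,0,0,0,0],[0,-0.047,-0.006,0,0,0,0],[0,-0.046,-0.006,0,0,0,0],[-0.05,-0.003,0,0,0,0.1136,0],[-0.05,-0.003,0,0,0,0.1136,0],[-0.05,-0.003,0,0,0,0.1136,0]]' 60; python3 -c "
from plant import *;s=get_state();print(s['qpos'],s['tcp_pos'],s['tau'])"
```

```text
t: 1.4
tcp_pos: [0.2858, 0.3357, 0.2697]
ee_rot: [1.084, 2.948, 0.002]
contact_force: [0.1, -0.7, -0.5]
grip_width: -0.0003
gripper_force: 0.0
[-1.1112842   0.19747797  0.16976979  1.97597012 -0.04023861  0.97002865
 -0.05604403] [0.28575482 0.33574611 0.26969348] [ -4.88656327 -43.90572667   0.18418212 -25.32978058   0.1937768
   0.23698814  -0.26014589]
```

```bash
python3 -m crank '[[-0.05,-0.003,0,0,0,0.1136,0],[-0.05,-0.003,0,0,0,0.1136,0],[-0.05,-0.003,0,0,0,0.1136,0],[-0.05,-0.003,0,0,0,0.1136,0],[-0.05,-0.003,0,0,0,0.1136,0],[-0.05,-0.003,0,0,0,0.1136,0],[-0.05,-0.003,0,0,0,0.1136,0],[0,0,0,0,0,0,0]]'; python3 -c "
from h import *;s=get_state();print(s['qpos'],s['tau']);M=R.from_rotvec(s['ee_rot']).as_matrix();print(M.round(3), M.T@([.515,-.351,.16]-s['tcp_pos']), np.arctan2(M[1,0],M[0,0]))"
```

```text
t: 2.4
tcp_pos: [0.4389, 0.0279, 0.2697]
ee_rot: [2.146, 2.293, 0.0]
contact_force: [0.3, 0.1, -0.5]
grip_width: 0.0001
gripper_force: 0.0
[-0.59206055  0.21652064  0.52288686  1.9860547  -0.12935362  0.97030215
  0.06032447] [  2.20203862 -39.56794381   5.54839119 -25.85612655   0.33291486
  -0.0528446    0.1498949 ]
[[-0.066  0.998  0.001]
 [ 0.998  0.066 -0.001]
 [-0.001  0.001 -1.   ]] [-0.38301822  0.05073087  0.11006858] 1.6371744882593873
```

```bash
python3 -m crank '[[-0.045,0,0,0,0,0.02,0],[-0.05,0.006,0,0,0,0,0],[-0.05,0.006,0,0,0,0,0],[-0.05,0.008,0,0,0,0,0],[-0.05,0.008,0.01,0,0,0,0],[-0.05,0.008,0.02,0,0,0,0],[-0.05,0.008,0.03,0,0,0,0],[-0.03,0.006,0.03,0,0,0,0]]'; python3 -c "
from h import *;s=get_state();print(s['qpos'],s['tau']);M=R.from_rotvec(s['ee_rot']).as_matrix();print(M.T@([.515,-.351,.135]-s['tcp_pos']), np.arctan2(M[1,0],M[0,0]))
for n in('scene','top'):
  f=grab_frame(n);c=(slice(120,270),slice(140,290)) if n=='scene' else (slice(150,300),slice(165,315))
  cv2.imwrite(f'pics/{n}1.png',f['pixels'][:,:,::-1]);
a=cv2.imread('pics/scene1.png');b=cv2.imread('pics/top1.png');cv2.imwrite('pics/both1.png',cv2.resize(np.hstack([a[:,80:400],b[:,100:420]]),(800,480)))"
```

```text
t: 3.4
tcp_pos: [0.5105, -0.3418, 0.1782]
ee_rot: [2.16, 2.28, 0.0]
contact_force: [0.9, 0.2, -0.1]
grip_width: -0.0
gripper_force: 0.0
[ 0.19630977  0.59571627  0.52026441  1.69856597 -0.35246455  0.9410613
  0.90648389] [ -1.0772546  -71.93600893  12.24110037 -23.15441072   0.63972512
   0.51093528  -0.54412365]
[-0.00945871  0.00395553  0.04324803] 1.6250381409466257
```

View pics/both1.png

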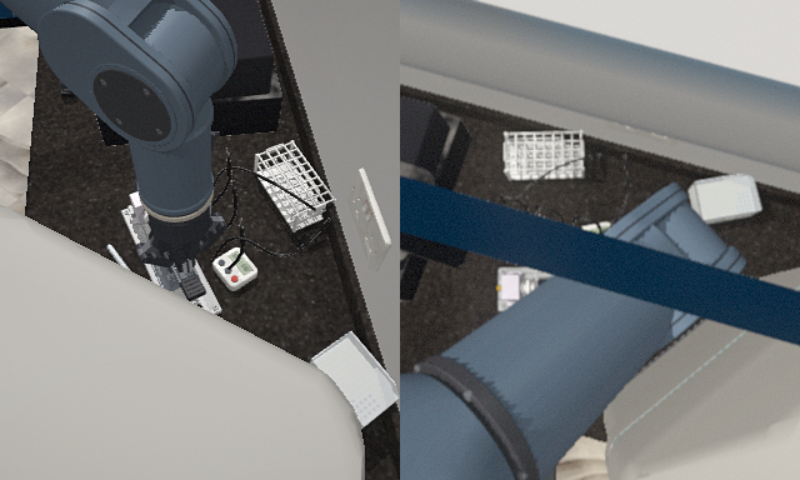

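The hand hangs just above the press, pad visible beneath the fingers (crop ~(190,287)), and the forearm is clear of the grey object. Next I'll come down to just above the pad.

```bash
python3 -m crank '[[-0.005,0.002,0.02,0,0,0.009,0],[-0.004,0.002,0.018,0,0,0,0],[0,0,0.003,0,0,0,0],[0,0,0.003,0,0,0,0],[0,0,0.003,0,0,0,0],[0,0,0,0,0,0,0]]'; python3 -c "
from h import *;s=get_state();print(s['tau'],s['contact_force']);M=R.from_rotvec(s['ee_rot']).as_matrix();print(M.T@([.515,-.351,.125]-s['tcp_pos']))"
```

```text
t: 4.25
tcp_pos: [0.5143, -0.3488, 0.1325]
ee_rot: [2.17, 2.271, 0.0]
contact_force: [-0.4, -0.2, -0.2]
grip_width: -0.0003
gripper_force: 0.0
[-1.86003739e-02 -7.10795331e+01  1.07298678e+01 -2.20800644e+01
 -9.77587566e-03 -6.52874471e-02  2.03950144e-02] [-0.36588095 -0.22267705 -0.18167134]
[-0.00223541  0.0005904   0.0075357 ]
```

```bash
python3 -m crank '[[-0.002,0,0.004,0,0,0,0],[0,0,0.004,0,0,0,0],[0,0,0.005,0,0,0,0]]'; python3 -m crank '[[0,0,0.005,0,0,0,0],[0,0,0.005,0,0,0,0],[0,0,0.004,0,0,0,0]]';python3 -m crank '[[0,0,0.003,0,0,0,0],[0,0,0,0,0,0,0]]'
```

```text
t: 4.62
tcp_pos: [0.5144, -0.3512, 0.1191]
ee_rot: [2.171, 2.27, -0.0]
contact_force: [0.7, -0.3, 0.9]
grip_width: 0.0
gripper_force: 0.5
t: 5.0
tcp_pos: [0.5144, -0.3514, 0.1054]
ee_rot: [2.171, 2.27, -0.0]
contact_force: [0.0, -0.3, 4.2]
grip_width: -0.0
gripper_force: 2.3
t: 5.25
tcp_pos: [0.5143, -0.3511, 0.1022]
ee_rot: [2.171, 2.271, -0.0]
contact_force: [0.4, -0.9, 4.0]
grip_width: 0.0001
gripper_force: 1.9
```

```bash
python3 -m crank '[[0,0,0.002,0,0,0,0],[0,0,0,0,0,0,0]]';python3 -m crank '[[0,0,0.0015,0,0,0,0],[0,0,0,0,0,0,0]]';python3 -m crank '[[0,0,0.0015,0,0,0,0],[0,0,0,0,0,0,0]]'
```

```text
t: 5.5
tcp_pos: [0.5144, -0.351, 0.1004]
ee_rot: [2.171, 2.271, 0.0]
contact_force: [-0.5, -1.7, 4.0]
grip_width: 0.0002
gripper_force: 2.3
t: 5.75
tcp_pos: [0.5144, -0.351, 0.0996]
ee_rot: [2.171, 2.27, 0.001]
contact_force: [-1.8, 1.0, 11.4]
grip_width: 0.0001
gripper_force: 5.7
t: 6.0
tcp_pos: [0.5144, -0.351, 0.0989]
ee_rot: [2.17, 2.27, 0.002]
contact_force: [-4.0, 2.8, 21.0]
grip_width: -0.0001
gripper_force: 9.9
```

The trigger stop is at TCP z ≈ 0.100, with contact at about 0.126. Stroke 2 next.

```bash
python3 -m crank '[[0,0,-0.008,0,0,0,0],[0,0,-0.009,0,0,0,0],[0,0,-0.009,0,0,0,0],[0,0,-0.008,0,0,0,0],[0,0,0,0,0,0,0],[0,0,0,0,0,0,0]]'; python3 -m crank '[[0,0,0.007,0,0,0,0],[0,0,0.007,0,0,0,0],[0,0,0.006,0,0,0,0],[0,0,0.006,0,0,0,0]]';python3 -m crank '[[0,0,0.003,0,0,0,0],[0,0,0,0,0,0,0]]';python3 -m crank '[[0,0,0.002,0,0,0,0],[0,0,0,0,0,0,0]]';python3 -m crank '[[0,0,0.002,0,0,0,0],[0,0,0,0,0,0,0]]'
```

```text
t: 6.75
tcp_pos: [0.5142, -0.3507, 0.1311]
ee_rot: [-2.171, -2.271, 0.0]
contact_force: [-0.7, -0.2, -0.1]
grip_width: 0.0001
gripper_force: 0.0
t: 7.25
tcp_pos: [0.5143, -0.3514, 0.1053]
ee_rot: [2.171, 2.27, -0.0]
contact_force: [-1.1, 0.3, 7.7]
grip_width: -0.0
gripper_force: 3.9
t: 7.5
tcp_pos: [0.5143, -0.3512, 0.1022]
ee_rot: [2.171, 2.27, -0.0]
contact_force: [-0.9, -1.1, 6.9]
grip_width: -0.0003
gripper_force: 3.1
t: 7.75
tcp_pos: [0.5143, -0.3511, 0.1005]
ee_rot: [2.171, 2.27, 0.0]
contact_force: [-1.3, 1.8, 7.9]
grip_width: -0.0
gripper_force: 3.8
t: 8.0
tcp_pos: [0.5144, -0.3511, 0.0994]
ee_rot: [2.171, 2.27, 0.001]
contact_force: [-2.2, 3.3, 16.7]
grip_width: -0.0001
gripper_force: 8.1
```

```bash
python3 -m crank '[[0,0,-0.008,0,0,0,0],[0,0,-0.009,0,0,0,0],[0,0,-0.008,0,0,0,0],[0,0,-0.008,0,0,0,0],[0,0,0,0,0,0,0],[0,0,0,0,0,0,0]]'; python3 -m crank '[[0,0,0.007,0,0,0,0],[0,0,0.007,0,0,0,0],[0,0,0.006,0,0,0,0],[0,0,0.006,0,0,0,0]]';python3 -m crank '[[0,0,0.003,0,0,0,0],[0,0,0,0,0,0,0]]';python3 -m crank '[[0,0,0.002,0,0,0,0],[0,0,0,0,0,0,0]]';python3 -m crank '[[0,0,0.002,0,0,0,0],[0,0,0,0,0,0,0]]'
python3 -c "
from h import *
f=grab_frame('scene');cv2.imwrite('pics/s3.png',cv2.resize(f['pixels'][140:260,150:270,::-1],None,fx=5,fy=5,interpolation=cv2.INTER_CUBIC))"
```

```text
t: 8.75
tcp_pos: [0.5142, -0.3508, 0.1311]
ee_rot: [-2.171, -2.271, 0.0]
contact_force: [-0.6, -0.2, 0.3]
grip_width: 0.0003
gripper_force: 0.0
t: 9.25
tcp_pos: [0.5143, -0.3514, 0.1054]
ee_rot: [2.171, 2.27, -0.0]
contact_force: [-2.6, 0.4, 8.6]
grip_width: -0.0001
gripper_force: 4.0
t: 9.5
tcp_pos: [0.5143, -0.3512, 0.1022]
ee_rot: [2.171, 2.27, -0.0]
contact_force: [-0.8, 0.3, 6.8]
grip_width: -0.0002
gripper_force: 3.0
t: 9.75
tcp_pos: [0.5143, -0.3511, 0.1004]
ee_rot: [2.171, 2.27, 0.0]
contact_force: [-0.5, 0.8, 7.0]
grip_width: -0.0001
gripper_force: 3.7
t: 10.0
tcp_pos: [0.5143, -0.3511, 0.0994]
ee_rot: [2.171, 2.27, 0.001]
contact_force: [-3.5, 2.9, 16.4]
grip_width: 0.0
gripper_force: 8.0
```

View pics/s3.png

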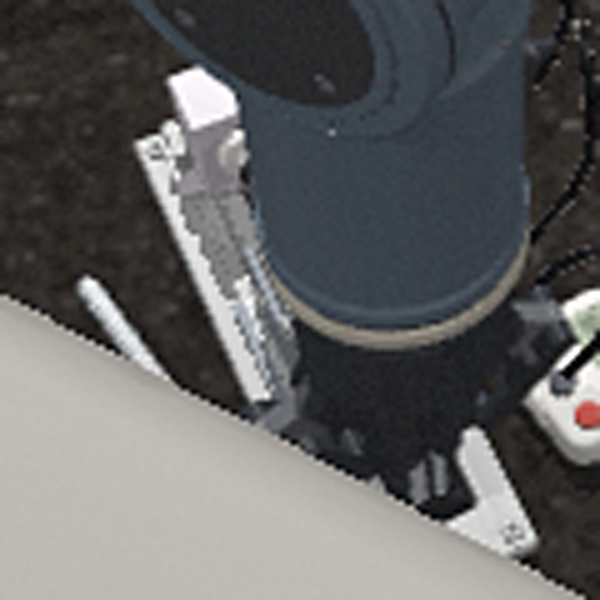

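The arm hides the ram, and the cartridge flange at crop (232,150) is already near the socket block. Stroke 4 in finer steps, since home may come in it.

```bash
python3 -m crank '[[0,0,-0.008,0,0,0,0],[0,0,-0.009,0,0,0,0],[0,0,-0.008,0,0,0,0],[0,0,-0.008,0,0,0,0],[0,0,0,0,0,0,0],[0,0,0,0,0,0,0]]' | grep tcp; python3 -m crank '[[0,0,0.007,0,0,0,0],[0,0,0.007,0,0,0,0],[0,0,0.002,0,0,0,0]]'|grep -E 'tcp|contact';python3 -m crank '[[0,0,0.002,0,0,0,0]]'|grep -E 'tcp|contact';python3 -m crank '[[0,0,0.0015,0,0,0,0]]'|grep -E 'tcp|contact';python3 -m crank '[[0,0,0.0015,0,0,0,0]]'|grep -E 'tcp|contact'; python3 -m crank '[[0,0,0,0,0,0,0]]'|grep -E 'tcp|contact'
```

```text
tcp_pos: [0.5142, -0.3508, 0.1311]
tcp_pos: [0.5142, -0.351, 0.1147]
contact_force: [-0.1, -0.2, 3.9]
tcp_pos: [0.5142, -0.3511, 0.1133]
contact_force: [-1.2, 0.2, 5.0]
tcp_pos: [0.5142, -0.3512, 0.1119]
contact_force: [-1.1, -1.4, 5.0]
tcp_pos: [0.5142, -0.3512, 0.1107]
contact_force: [-2.3, -0.4, 8.3]
tcp_pos: [0.5142, -0.3512, 0.1107]
contact_force: [-1.4, -0.9, 7.5]
```

```bash
for i in 1 2 3 ; do :; done; python3 -m crank '[[0,0,0.0015,0,0,0,0]]'|grep -E 'tcp|contact';python3 -m crank '[[0,0,0.0015,0,0,0,0]]'|grep -E 'tcp|contact'; python3 -m crank '[[0,0,0.001,0,0,0,0],[0,0,0,0,0,0,0]]'|grep -E 'tcp|contact'
```

```text
tcp_pos: [0.5142, -0.3513, 0.1094]
contact_force: [-1.4, -0.8, 8.0]
tcp_pos: [0.5142, -0.3513, 0.1079]
contact_force: [-1.4, 0.9, 8.7]
tcp_pos: [0.5142, -0.3513, 0.1068]
contact_force: [-2.3, -0.4, 8.2]
```

```bash
python3 -m crank '[[0,0,0.001,0,0,0,0],[0,0,0,0,0,0,0]]'|grep -E 'tcp|contact'
```

```text
tcp_pos: [0.5142, -0.3513, 0.1059]
contact_force: [-2.6, 0.4, 7.5]
```

```bash
python3 -m crank '[[0,0,0.0015,0,0,0,0],[0,0,0,0,0,0,0]]'|grep -E 'tcp|contact'; python3 -m crank '[[0,0,0.001,0,0,0,0],[0,0,0,0,0,0,0]]'|grep -E 'tcp|contact'
```

```text
tcp_pos: [0.5142, -0.3512, 0.1045]
contact_force: [-3.0, 0.5, 11.2]
tcp_pos: [0.5143, -0.3512, 0.1037]
contact_force: [-2.1, 0.7, 12.0]
```

```bash
python3 -m crank '[[0,0,0.001,0,0,0,0],[0,0,0,0,0,0,0]]'|grep -E 'tcp|contact'; python3 -m crank '[[0,0,0.001,0,0,0,0],[0,0,0,0,0,0,0]]'|grep -E 'tcp|contact'
```

```text
tcp_pos: [0.5143, -0.3512, 0.1029]
contact_force: [-2.8, 1.6, 13.5]
tcp_pos: [0.5143, -0.3512, 0.102]
contact_force: [-3.2, 1.8, 15.2]
```

It reached home at z ≈ 0.105. It now pushes back with about 15 N, 2 mm short of the stop. I'll hold here, then let the trigger up.

```bash
python3 -m crank '[[0,0,0,0,0,0,0],[0,0,0,0,0,0,0],[0,0,0,0,0,0,0],[0,0,0,0,0,0,0]]'|grep -E 'tcp|contact'; python3 -m crank '[[0,0,-0.005,0,0,0,0],[0,0,-0.008,0,0,0,0],[0,0,-0.008,0,0,0,0],[0,0,-0.01,0,0,0,0],[0,0,-0.02,0,0,0,0],[0,0,-0.03,0,0,0,0],[0,0,0,0,0,0,0]]'; python3 -c "
from h import *;s=get_state();M=R.from_rotvec(s['ee_rot']).as_matrix();print(M.T@([.508,-.192,.1]-s['tcp_pos']))"
```

```text
tcp_pos: [0.5143, -0.3512, 0.1021]
contact_force: [-3.3, 1.4, 14.5]
t: 14.8
tcp_pos: [0.5152, -0.3517, 0.1842]
ee_rot: [2.168, 2.268, 0.001]
contact_force: [0.6, -0.6, 0.3]
grip_width: -0.0002
gripper_force: 0.0
[ 0.1600633  -0.00027735  0.08386789]
```

```bash
python3 -m crank '[[0.03,0,0,0,0,0,0],[0.05,0,0,0,0,0,0],[0.05,0,0,0,0,0,0],[0.031,0,0.01,0,0,0,0],[0,0,0.03,0,0,0,0],[0,0,0.025,0,0,0,0],[0,0,0.01,0,0,0,0],[0,0,0,0,0,0,0]]'; python3 -c "
from h import *;s=get_state();M=R.from_rotvec(s['ee_rot']).as_matrix();print(M.T@([.508,-.191,.09]-s['tcp_pos']))
f=grab_frame('scene');cv2.imwrite('pics/s4.png',cv2.resize(f['pixels'][130:260,150:290,::-1],None,fx=5,fy=4.6,interpolation=cv2.INTER_CUBIC))"
```

```text
t: 15.8
tcp_pos: [0.5067, -0.1901, 0.1064]
ee_rot: [-2.17, -2.27, 0.001]
contact_force: [-0.4, -0.6, -0.2]
grip_width: 0.0002
gripper_force: 0.0
[-0.00095713  0.00129128  0.01636768]
```

View pics/s4.png

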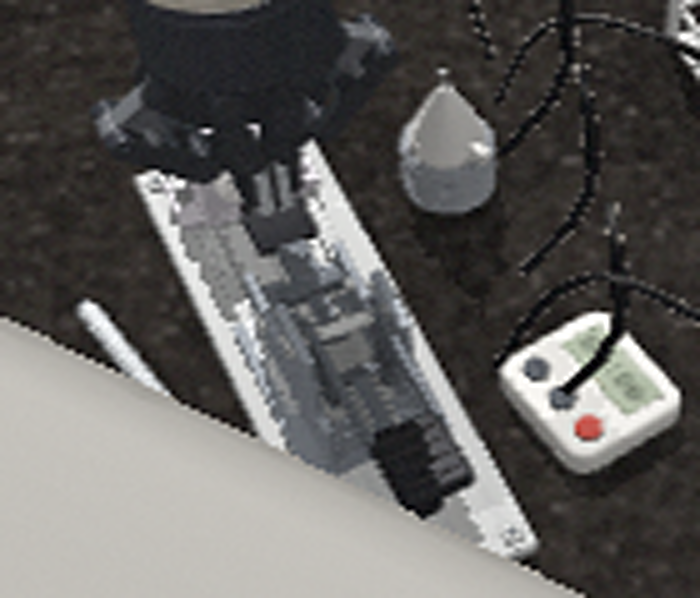

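The shut fingers hang right over the release pad (crop (285,225)) and the trigger is up. Pressing the release now.

```bash
python3 -m crank '[[-0.001,0.001,0.008,0,0,0,0],[0,0,0.007,0,0,0,0],[0,0,0.004,0,0,0,0],[0,0,0.003,0,0,0,0],[0,0,0,0,0,0,0]]'|grep -E 'tcp|contact'; python3 -m crank '[[0,0,0.003,0,0,0,0],[0,0,0.003,0,0,0,0],[0,0,0,0,0,0,0]]'|grep -E 'tcp|contact'; python3 -m crank '[[0,0,0.002,0,0,0,0],[0,0,0,0,0,0,0]]'|grep -E 'tcp|contact'
```

```text
tcp_pos: [0.508, -0.191, 0.0846]
contact_force: [-1.1, 0.5, -0.4]
tcp_pos: [0.5082, -0.1909, 0.0787]
contact_force: [0.3, 1.8, 1.2]
tcp_pos: [0.5082, -0.1908, 0.0767]
contact_force: [0.3, 2.1, 2.6]
```

```bash
python3 -m crank '[[0,0,0.002,0,0,0,0],[0,0,0,0,0,0,0]]'|grep -E 'tcp|contact'; python3 -m crank '[[0,0,0.0015,0,0,0,0],[0,0,0,0,0,0,0]]'|grep -E 'tcp|contact'; python3 -m crank '[[0,0,0.001,0,0,0,0],[0,0,0,0,0,0,0]]'|grep -E 'tcp|contact'
```

```text
tcp_pos: [0.5082, -0.1907, 0.0748]
contact_force: [-0.3, 4.8, 3.9]
tcp_pos: [0.5083, -0.1907, 0.0742]
contact_force: [-3.3, 5.3, 18.0]
tcp_pos: [0.5084, -0.1907, 0.0739]
contact_force: [-4.8, 7.3, 27.2]
```

The release is at its hard stop. I'll hold it, lift off and look.

```bash
python3 -m crank '[[0,0,-0.0007,0,0,0,0],[0,0,0,0,0,0,0],[0,0,0,0,0,0,0],[0,0,0,0,0,0,0],[0,0,0,0,0,0,0],[0,0,0,0,0,0,0],[0,0,0,0,0,0,0],[0,0,0,0,0,0,0]]'|grep -E 'tcp|contact'; python3 -m crank '[[0,0,-0.005,0,0,0,0],[0,0,-0.006,0,0,0,0],[0,0,-0.02,0,0,0,0],[0,0,-0.05,0,0,0,0],[0,0,-0.05,0,0,0,0],[0.03,-0.05,-0.02,0,0,0,0],[0.05,-0.05,0,0,0,0,0],[0,0,0,0,0,0,0]]'; python3 -c "
from h import *
f=grab_frame('scene');a=f['pixels'][140:260,150:280,::-1];g=grab_frame('top')['pixels'][195:265,165:305,::-1]
cv2.imwrite('pics/s5.png',cv2.resize(a,None,fx=5,fy=5,interpolation=cv2.INTER_CUBIC))"
```

```text
tcp_pos: [0.5083, -0.1907, 0.0741]
contact_force: [-3.2, 6.5, 19.9]
t: 19.85
tcp_pos: [0.4069, -0.1184, 0.2238]
ee_rot: [-2.165, -2.271, -0.001]
contact_force: [1.5, -0.6, 0.2]
grip_width: -0.0001
gripper_force: 0.0
```

View pics/s5.png

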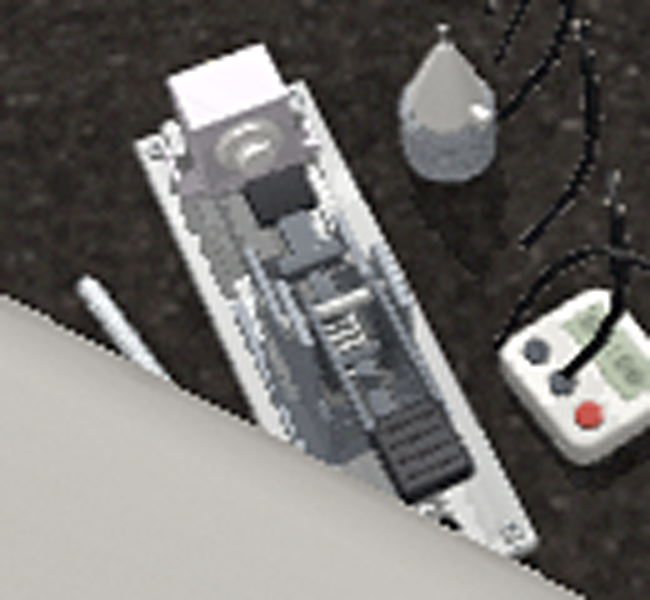

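The cartridge flange lies flush on the socket at crop (248,145). The ram is back, with its teeth and white mark at (345,310) exactly as at the start. The trigger is up and the bystanders are unmoved.

```bash
python3 -c "
from plant import *;print(job_done())"
```

```text
the job is handed in; nothing more can be done
None
```

The job is handed in: four strokes drove the cartridge home, the last held at about 15 N by the wrist reading (it may read 1–2 N low, still under 19 N), then the release brought the ram back; the last picture shows the flange flush and the dispenser, timer and pen unmoved.

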